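# Close the isolator box over its padlock eye and hold it shut

### The arm

A 7-joint arm with a two-finger parallel gripper is mounted at the origin on the work surface. World frame = base frame: x ahead of the robot, y to its left, z up, the work surface at z = 0. Lengths are in m, angles in rad, forces in N, time in s.
With the tool pointing down it reaches from about 0.425 to 0.925 m from the base axis. Payload 6.8 kg.
Tool frame: the origin (TCP) lies midway between the tips of the shut fingers; the grasp point (between the pads) lies r.grip_point_offset behind it (r.grip_point_offset is the distance from the TCP to the grasp point, in m); z points along the fingers, y is the direction in which the jaws open and shut (so a half turn about z gives the same grasp; the last joint's range is limited). The gripper opens to 85 mm and grips with 20 to 120 N. Pads are 22 mm wide; open, the fingers measure 114 mm over their backs; the gripper's body (76 mm by 85 mm) begins 54 mm behind the grasp point. The pads swing forward as they close: fully open they stand 13 mm farther back than shut.
Start: joints at [-1.299, 0.477, 0.022, 1.555, -0.011, 1.109, -0.083], TCP at [0.25, 0.627, 0.231] pointing down, gripper open.
Joint ranges: [-2.96, 2.96], [-0.34, 2.1], [-1.41, 1.46], [0.24, 2.44], [-1.37, 4.51], [0.17, 1.92], [-2.96, 2.96]. Speed limits (rad/s): [2.39, 2.39, 3.14, 3.14, 3.14, 3.14, 3.14].

### API

Orientations are given as a rotation vector (axis times angle).
In Python, from bench import r gives the robot as it stands. The module is installed in compiled form; this text tells all that it offers.
- The arm moves only by the tool play_rows, never from a script. Its argument "deltas" is a list of rows, each a list of 3 entries, a list of its own where there are three numbers: the finger opening in mm, from 0 to 85.4, then the shift along the tool's x, y, z in mm, then the turn, a rotation vector about the tool's x, y, z in rad. A call has 1 to 8 rows; each row is the pose to reach, as a shift and turn from the pose measured when the call began, along the tool's axes at that moment; what a row does not reach only later rows make up. A row lasts 1/8 s, in which the tool goes at most 62.5 mm and 10.7 degrees, less where a joint would pass 70% of its speed; a pose out of reach is approached as far as the arm can. A call with a gripper value outside its range is refused whole. The fingers move at their own pace and stop on an object; "squeeze" is the grip in N (left out, the last holds). Time passes only in rows, so rows that repeat a pose let the fingers close. It gives the time, the measured TCP pose, the force and the opening at its end, in the units of the state.
- r.get_obs(): the state, without advancing time (a new reading comes with each control period).
- r.grab_frame(name): name is "scene" or "top"; returns (picture, depth): 400x640x3 uint8, red, green, blue; 400x640 float32, m along the optical axis (not along the pixel's ray), 0 where there is no reading.
- r.camera_model(name): a dict with "mtx" (3x3 intrinsics, pixels), "rvec" (rotation vector, rad) and "tvec" (3), from world to camera coordinates, as OpenCV has them. Camera axes: x right, y down, z forward; pixel columns grow to the right and rows downward; lengths in m; the calibration is good to about 2 mm. A picture is of the moment at which its call begins. camera_model takes no time and is no camera call.
- r.hand_in(): hands the job in, once; it reports no verdict.
The state is a dict: "clock": time; "joints": joint angles; "qvel": joint speeds; "tau": joint torques, N m; "tcp_pos": TCP position; "orientation": TCP orientation; "contact_force": force on the tool from outside, world axes, zero at the start; "moment": the same for the moment, N m; "grip_width": finger opening in m.
Only numpy, scipy, OpenCV 4.12 (cv2) and the standard library are available. Lean on these libraries where they do the work, as an engineer would, in place of code of your own. Each camera call takes 0.05 s, during which the arm holds its last target. There are 200 camera calls.

### The job

Close up the grey isolator box for lock-out: turn the quarter-turn padlock eye on its bracket until it stands in line with the slot it has to pass through in the open cover, then swing the cover down over the eye and press it fully home against the frame, squashing the rubber seal. Finish while still holding the cover pressed home with the gripper's fingers, because the seal pushes it open again and I will then turn the eye crosswise and hang the padlock. Leave the padlock, the meter, the wrench and the screwdriver where they lie.

Things in the scene. Friction and masses are not known exactly. Their poses are not given: they have to be found in the camera images.
- enclosure: Light grey moulded box on a 300 x 340 x 12 mm plywood board; both fixed. Origin: centre of the board's underside, on the bench. z up, x along the cover's hinge, y from hinge to padlock eye. Hinge line: parallel to x through y = -115, z = 82 mm. Frame top z = 78 mm. Walls from x = -120 to 120, y = -107 to 43 mm. A 56 mm wide steel bracket (top z = 78) carries the eye, y = 43 to 115 mm.
- seal_mid (a point): Middle of the top of the black rubber bulb seal on the frame, at x = 0, y = 30, z = 88 mm of the enclosure. The seal is 10 mm wide and 190 mm long along x. It springs: the closing cover meets it 6 mm before it is home, and it pushes back with 7 to 11 N.
- eye (a joint): Swivel angle of the padlock eye about the vertical (rad), counter-clockwise from above. 0 or +-pi: loop along the enclosure's y, in line with the cover's slot; pi/2: crosswise. No stop or click near these, range -3.3 to 3.3; light friction (0.06 N m), it stays where it is left. Over about 0.25 rad out of line it does not pass the slot.
- eye_grip (a point): Padlock eye: upright loop of 8 mm round steel bar, 32 mm wide, 38 mm high above its bracket, rounded top, on a flat 38 mm swivel disc. The point is on the swivel axis, 26 mm above the bracket, 12 mm below the loop's top, at x = 0, y = 80, z = 104 mm of the enclosure. Own axes: z up, y along the loop's width, x across its 8 mm (the way to pinch it). The seal is 45 mm away.
- cover (a joint): Opening angle of the cover (rad): 0 fully home on the frame, pi/2 upright, 2.0 open stop; grows as the tongue goes up and back. Stiff hinge (0.35 N m): it stays where it is left. The seal holds it off at about 0.04 rad when let go; pressing it fully home takes 10 to 15 N above the seal.
- cover_slot (a point): Light grey moulded cover, 4 mm thick, 0.2 to 0.35 kg: 256 mm along the hinge, reaching 165 mm from the hinge line, edges turned down 8 mm; in its middle a 64 mm wide tongue reaches to 232 mm, with a 14 x 47 mm slot, long side away from the hinge. Point: slot centre on the outer face, 197 mm from the hinge line. Own x along the hinge, y away from it, z out of the outer face. Bare beside the tongue.
- padlock: Bystander: brass padlock lying flat, 42 x 40 x 20 mm with a steel shackle. Origin: centre of the underside of its body.
- meter: Bystander: hand multimeter lying flat, 150 x 74 x 36 mm. Origin: centre of its underside; x along its length.
- wrench: Bystander: combination wrench lying flat, along its x. Origin: on the bench beneath it.
- screwdriver: Bystander: screwdriver lying along its x. Origin: on the bench beneath it.

How it is judged:
On the way, in this order (a step that is already met when the one before it is completed fails the run):
1. the padlock eye is turned in line with the slot (within 0.25 rad) while the cover still stands open (angle between the y axis of eye_grip and the y axis of enclosure, either way round below 0.25 rad and value of joint cover above 1 rad), for 0.2 s.
2. the cover is swung down over the eye until the eye stands through the slot (value of joint cover below 0.06 rad and z of eye_grip in the frame of cover_slot above 0.002 m), for 0.1 s.
At the end, for the whole second after the job is handed in: The cover is fully home (within 0.015 rad, about 2.5 mm at its edge) with the eye standing through the slot, still in line with it within 0.3 rad, and the gripper's fingers hold the cover down with more than 2 N through the last second (value of joint cover below 0.015 rad and contact force between the fingers and cover above 2 N and angle between the y axis of eye_grip and the y axis of enclosure, either way round below 0.3 rad and z of eye_grip in the frame of cover_slot above 0.012 m); the arm keeps its last pose, push and grip.
It fails at once if the padlock is disturbed (moved more than 30 mm) (distance of padlock from where it was at the start of the episode above 0.03 m).
It fails at once if the meter is disturbed (moved more than 30 mm) (distance of meter from where it was at the start of the episode above 0.03 m).
It fails at once if the wrench is disturbed (moved more than 30 mm) (distance of wrench from where it was at the start of the episode above 0.03 m).
It fails at once if the screwdriver is disturbed (moved more than 30 mm) (distance of screwdriver from where it was at the start of the episode above 0.03 m).
It also fails if it takes over 54 s, if anything falls off the work surface, if the arm or the gripper's body presses on something with over 40 N, if the wrist force passes 120 N, or if a joint passes its speed limit or range.

## Working session

There is one attempt and no reset: what is moved stays moved. The work goes in short steps, Python scripts to look and compute and a tool call to move; the robot and the scene stay as the last step left them, time stands still between calls to the robot, and variables do not carry over. Pictures are saved under pics/ and viewed, about 8 in all and at most 12, crops included, and the job is handed in when it is done.

Besides the shell and the picture viewer there is one more tool, called as a command line: name --argument value ..., lists and objects as JSON in quotes. play_rows: Moves the arm, as the interface text tells. Its arguments: {"type":"object","properties":{"deltas":{"type":"array"},"squeeze":{"type":"number"}},"required":["deltas"]}

```bash
mkdir -p pics; cat > h.py <<'E'
import numpy as np, cv2
from bench import r
from scipy.spatial.transform import Rotation as R
def cam(n):
    c=r.camera_model(n); return np.array(c['mtx']),R.from_rotvec(np.ravel(c['rvec'])).as_matrix(),np.ravel(c['tvec'])
def cloud(n,d):
    K,Rm,t=cam(n); v,u=np.mgrid[:d.shape[0],:d.shape[1]]
    p=np.stack([(u-K[0,2])/K[0,0]*d,(v-K[1,2])/K[1,1]*d,d],-1)
    return (p-t)@Rm
def proj(n,P):
    K,Rm,t=cam(n); q=(np.asarray(P)@Rm.T+t)@K.T; return q[...,:2]/q[...,2:]
E
python3 - <<'E'
from h import *
for n in("scene","top"):
    im,d=r.grab_frame(n); cv2.imwrite(f'pics/{n}0.png',im[...,::-1]); np.save(n+'0.npy',d)
    K,Rm,t=cam(n); print(n,-Rm.T@t,Rm[2],K[0,0])
print(r.get_obs(), r.grip_point_offset)
E
```

```text
scene [1.25741104 0.1061555  0.73261141] [-0.71433933 -0.04618742 -0.69827362] 431.9829437278553
top [0.42743148 0.06135237 1.01020458] [ 0.18140692  0.02727554 -0.98302979] 394.75499802475935
{'clock': 0.1, 'joints': array([-1.29908516,  0.47771111,  0.02236251,  1.55630766, -0.01151534,
        1.1092857 , -0.08312289]), 'qvel': array([-6.41019053e-04, -9.03466962e-04, -1.35117235e-03, -5.37400981e-03,
       -9.12580782e-05, -7.12688798e-04, -7.52878340e-04]), 'tau': array([ 3.96306859e-03, -5.97753417e+01,  1.61314096e+00, -2.81954116e+01,
        1.27475956e-02,  5.04804833e-03, -1.69893838e-06]), 'tcp_pos': array([0.25008053, 0.62641996, 0.23044652]), 'orientation': array([-5.93031728e-01, -3.08491715e+00,  2.46910486e-03]), 'contact_force': array([-0.11422821, -0.59443161, -0.17230937]), 'moment': array([ 0.02844359, -0.03904258,  0.00873996]), 'grip_width': 0.08510142168968154} 0.0187
```

View pics/scene0.png

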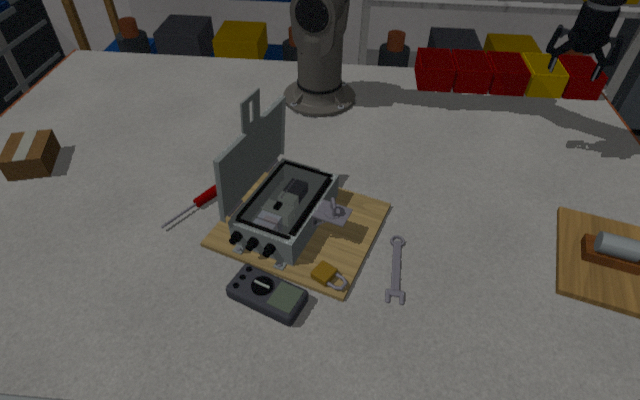

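View pics/top0.png

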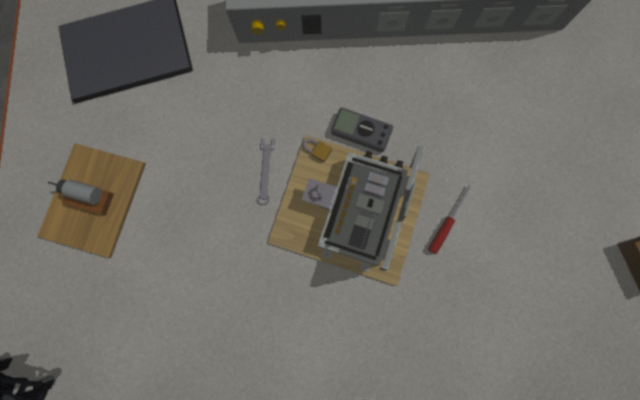

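The scene shows the box with its cover about upright and the tongue on top (scene 250,105). The eye is on its bracket at scene (335,208) and top (315,192). The meter, padlock, wrench and screwdriver lie around the box. The top view shows the board with corners at about (300,138), (428,172), (398,284) and (270,243). Next I measure the poses.

```bash
python3 - <<'E'
from h import *
im=cv2.imread('pics/top0.png'); d=np.load('top0.npy'); P=cloud('top',d)
hsv=cv2.cvtColor(im,cv2.COLOR_BGR2HSV)
ok=(d>0)
m=ok&(hsv[...,1]>60)&(hsv[...,0]>8)&(hsv[...,0]<30)&(P[...,2]<.03)&(P[...,2]>.004)
m[:, :240]=0; m[:,460:]=0
m=cv2.morphologyEx(m.astype(np.uint8),cv2.MORPH_OPEN,np.ones((3,3)))
q=P[m>0]; print(len(q),'board z',np.median(q[:,2]))
K,Rm,t=cam('top'); c=-Rm.T@t
v,u=np.nonzero(m); ray=np.stack([(u-K[0,2])/K[0,0],(v-K[1,2])/K[1,1],np.ones(len(u))],-1)@Rm
w=c+ray*((.012-c[2])/ray[:,2])[:,None]
rect=cv2.minAreaRect((w[:,:2]*1000).astype(np.float32)); print(rect,cv2.boxPoints(rect))
# eye direction: points higher than bracket
E0=np.array(rect[0])/1000
for n in('scene','top'):
    dd=np.load(n+'0.npy'); Q=cloud(n,dd)
    box=cv2.boxPoints(rect); 
    s=np.array(rect[0])/1000
    a=Q[(dd>0)&(np.hypot(*(Q[...,:2]-s).transpose(2,0,1))<.35)&(Q[...,2]>.13)]
    print(n,'cover pts',len(a),a.mean(0),np.linalg.svd(a-a.mean(0),full_matrices=False)[2][2],a[:,2].max())
a=cv2.resize(im[120:290,255:440],None,fx=4,fy=4,interpolation=cv2.INTER_CUBIC)
s0=cv2.imread('pics/scene0.png'); b=cv2.resize(s0[80:300,200:400],None,fx=3,fy=3,interpolation=cv2.INTER_CUBIC)
cv2.imwrite('pics/eye.png',np.hstack([cv2.resize(im[160:225,280:345],(400,400),interpolation=cv2.INTER_CUBIC),cv2.resize(s0[175:240,300:365],(400,400),interpolation=cv2.INTER_CUBIC)]))
E
```

```text
6583 board z 0.011377250849332136
((577.3756103515625, 8.283706665039062), (338.8724060058594, 297.64080810546875), 70.14765167236328) [[ 379.85938 -100.54403]
 [ 659.81165 -201.62207]
 [ 774.89185  117.11144]
 [ 494.93958  218.18948]]
scene cover pts 3883 [ 0.54999251 -0.09247149  0.20697551] [ 0.3371713   0.9378621  -0.08203772] 0.31483516868938416
top cover pts 873 [ 0.54189098 -0.08579499  0.24704085] [-0.33656563 -0.93990411  0.05747909] 0.31492459327260375
```

View pics/eye.png

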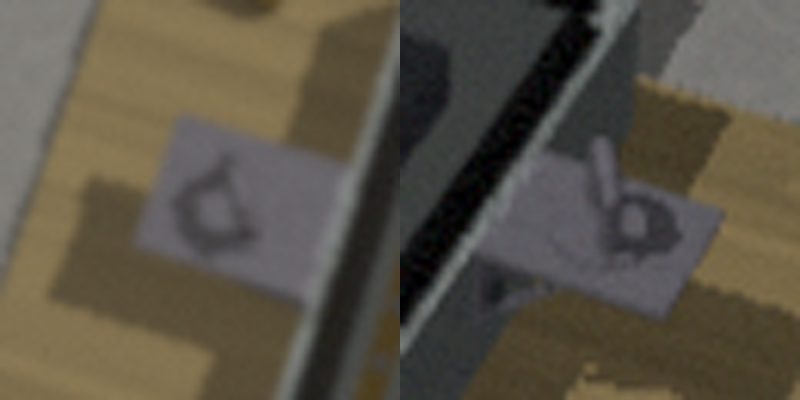

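The crop shows the loop nearly edge-on from the scene camera, at crop (600,170). The dark ring beside it is its shadow. I'll get the loop's angle from depth.

```bash
python3 - <<'E'
from h import *
y=np.array([.3395,.9406]);x=np.array([.9406,-.3395]);E=np.array([.5774,.0083])
for n in('scene','top'):
    d=np.load(n+'0.npy');Q=cloud(n,d)
    q=np.stack([(Q[...,:2]-E)@x,(Q[...,:2]-E)@y,Q[...,2]],-1)*1000
    b=q[(d>0)&(abs(q[...,0])<26)&(q[...,1]>52)&(q[...,1]<112)&(abs(q[...,2]-78)<5)];print(n,'bracket z',np.median(b[:,2]),len(b))
    m=(d>0)&(abs(q[...,0])<35)&(q[...,1]>55)&(q[...,1]<115)&(q[...,2]>86)&(q[...,2]<125)
    print(np.c_[q[m].round(0),np.argwhere(m)].astype(int).tolist())
    # bracket extent & cover side & frame
    m=(d>0)&(abs(q[...,2]-78)<4)&(q[...,1]>60)&(q[...,1]<130)&(abs(q[...,0])<50)
    print('bracket x',np.percentile(q[m][:,0],[1,99]),'y max',np.percentile(q[m][:,1],99))
    m=(d>0)&(q[...,2]>150)&(q[...,2]<330)&(abs(q[...,0])<150)&(abs(q[...,1]+100)<40)
    c=q[m]; t=c[c[:,2]>260]; print('cover x',np.percentile(c[:,0],[1,99]),'tongue x',np.percentile(t[:,0],[1,99]),'y by z',[(z,np.median(c[abs(c[:,2]-z)<8][:,1]).round(1)) for z in(160,200,230,260,300)])
E
```

```text
scene bracket z 78.98699430189413 425
[[-9, 72, 111, 197, 331], [-4, 76, 117, 197, 332], [-6, 78, 117, 197, 333], [-8, 79, 115, 197, 334], [-3, 74, 114, 198, 331], [-2, 77, 116, 198, 332], [-5, 78, 114, 198, 333], [-4, 81, 117, 198, 334], [-1, 75, 114, 199, 331], [0, 78, 116, 199, 332], [0, 80, 117, 199, 333], [-1, 82, 116, 199, 334], [-8, 73, 104, 200, 331], [4, 80, 117, 200, 332], [3, 82, 117, 200, 333], [1, 83, 116, 200, 334], [-1, 84, 114, 200, 335], [-11, 69, 97, 201, 330], [-5, 74, 104, 201, 331], [5, 80, 115, 201, 332], [5, 83, 116, 201, 333], [3, 84, 115, 201, 334], [2, 86, 115, 201, 335], [-8, 70, 97, 202, 330], [-7, 73, 99, 202, 331], [6, 81, 113, 202, 332], [6, 83, 114, 202, 333], [6, 85, 115, 202, 334], [6, 87, 116, 202, 335], [-6, 71, 96, 203, 330], [-7, 73, 96, 203, 331], [9, 82, 113, 203, 332], [7, 83, 112, 203, 333], [6, 85, 112, 203, 334], [5, 87, 113, 203, 335], [-8, 70, 91, 204, 330], [-7, 73, 93, 204, 331], [7, 81, 109, 204, 332], [11, 85, 113, 204, 333], [9, 86, 112, 204, 334], [7, 88, 112, 204, 335], [-6, 71, 90, 205, 330], [-8, 73, 89, 205, 331], [10, 82, 109, 
[... 1994 characters left out ...]
, 111, 193, 320], [-5, 72, 112, 193, 321], [-8, 78, 107, 194, 318], [-8, 75, 112, 194, 319], [-7, 73, 110, 194, 320], [-7, 71, 110, 194, 321], [-10, 75, 110, 195, 319], [-9, 72, 109, 195, 320], [-9, 70, 110, 195, 321], [-12, 74, 105, 196, 319], [-12, 72, 109, 196, 320], [-10, 70, 104, 196, 321], [-13, 74, 99, 197, 319], [-13, 71, 103, 197, 320], [-11, 70, 98, 197, 321], [-13, 72, 89, 198, 320], [-12, 70, 88, 198, 321]]
bracket x [-27.0504394  28.4784771] y max 113.99791982709246
cover x [-126.82464183  127.45591066] tongue x [-31.16174829  32.16463773] y by z [(160, np.float64(-109.0)), (200, np.float64(-105.7)), (230, np.float64(-103.3)), (260, np.float64(-101.4)), (300, np.float64(-97.6))]
```

Measured values:

| Quantity | Value |
|---|---|
| Enclosure yaw | -19.85°, with origin (0.5774, 0.0083) |
| Cover angle | about 1.49 rad |
| Loop direction | about 32° from the enclosure's x axis, so it needs roughly +58° counter-clockwise |

The plan is to pinch the loop with the jaws partly open, turn it and release. Then I close the fingers and push the cover from behind at enclosure x=+80, radius 150.

```bash
cat >> h.py <<'E'
YAW=np.radians(-19.85);Eo=np.array([.5774,.0083,0]);RE=R.from_euler('z',YAW)
def tool():
    o=r.get_obs(); return np.array(o['tcp_pos']),R.from_rotvec(o['orientation']),o
def go(xyz_mm,jaw_deg,tilt=0):
    """enclosure-frame TCP target (mm), jaw azimuth (deg, enclosure frame); picks nearer half turn"""
    p,Q,o=tool(); w=RE.apply(np.array(xyz_mm)/1000)+Eo
    best=None
    for k in(0,180):
        a=np.radians(jaw_deg+k); yv=np.array([np.cos(a),np.sin(a),0]); zv=np.array([0,0,-1.])
        T=RE*R.from_matrix(np.c_[np.cross(yv,zv),yv,zv])
        rv=(Q.inv()*T).as_rotvec()
        print('k',k,'shift',(Q.inv().apply(w-p)*1000).round(1),'turn',rv.round(3))
def where():
    p,Q,o=tool(); e=RE.inv(); jy=e.apply(Q.apply([0,1,0]))
    print('t',o['clock'],'enc mm',(e.apply(p-Eo)*1000).round(1),'jaw',np.degrees(np.arctan2(jy[1],jy[0])).round(1),'z',e.apply(Q.apply([0,0,1])).round(3),'F',e.apply(o['contact_force']).round(1),'w',o['grip_width'].round(4),'q',np.round(o['joints'],2))
E
python3 -c "
from h import *
where();go([0,80,200],122);go([80,-150,240],0)"
```

```text
Traceback (most recent call last):
  File "h.py", line 26, in where
    print('t',o['clock'],'enc mm',(e.apply(p-Eo)*1000).round(1),'jaw',np.degrees(np.arctan2(jy[1],jy[0])).round(1),'z',e.apply(Q.apply([0,0,1])).round(3),'F',e.apply(o['contact_force']).round(1),'w',o['grip_width'].round(4),'q',np.round(o['joints'],2))
                                                                                                                                                                                                       ^^^^^^^^^^^^^^^^^^^^^
AttributeError: 'float' object has no attribute 'round'
```

```bash
sed -i "s/o\['grip_width'\].round(4)/round(o['grip_width'],4)/" h.py
python3 -c "
from h import *
where();go([0,80,200],122);go([80,-150,240],0)"
```

```text
t 0.1 enc mm [-517.8  470.3  230.4] jaw 88.1 z [ 0.    -0.002 -1.   ] F [ 0.1 -0.6 -0.2] w 0.0851 q [-1.3   0.48  0.02  1.56 -0.01  1.11 -0.08]
k 0 shift [-530.5 -372.7   31.1] turn [-0.002 -0.    -0.592]
k 180 shift [-530.5 -372.7   31.1] turn [-0.00e+00  2.00e-03  2.55e+00]
k 0 shift [-618.1 -600.    -8.5] turn [-1.000e-03  1.000e-03  1.537e+00]
k 180 shift [-618.1 -600.    -8.5] turn [-1.000e-03 -1.000e-03 -1.604e+00]
```

play_rows --deltas '[[40,[-50,-35,5],[0,0,-0.1]],[40,[-100,-70,8],[0,0,-0.2]],[40,[-150,-105,10],[0,0,-0.3]],[40,[-200,-140,15],[0,0,-0.4]],[40,[-250,-175,20],[0,0,-0.5]],[40,[-300,-210,25],[0,0,-0.59]],[40,[-350,-245,30],[0,0,-0.59]],[40,[-400,-280,31],[0,0,-0.59]]]' --squeeze 40

```text
clock: 1.1
tcp_pos: [0.5182, 0.216, 0.1994]
orientation: [0.33, -3.123, 0.003]
contact_force: [0.1, 0.2, -0.1]
grip_width: 0.04
```

```bash
python3 -c "
from h import *
where();go([0,80,160],122)"
```

```text
t 1.1 enc mm [-126.2  175.3  199.4] jaw 121.9 z [-0.001 -0.002 -1.   ] F [ 0.1  0.2 -0.1] w 0.04 q [-0.56  0.33  0.06  1.87 -0.02  0.95  1.3 ]
k 0 shift [ -56.9 -147.6   39.5] turn [-0.002 -0.002 -0.002]
k 180 shift [ -56.9 -147.6   39.5] turn [-3.00e-03  3.00e-03  3.14e+00]
```

play_rows --deltas '[[40,[-19,-49,10],[0,0,0]],[40,[-38,-98,22],[0,0,0]],[40,[-57,-147.6,35],[0,0,0]],[40,[-57,-147.6,40],[0,0,0]],[40,[-57,-147.6,40],[0,0,0]]]'

```text
clock: 1.72
tcp_pos: [0.6039, 0.0839, 0.1587]
orientation: [0.329, -3.121, 0.002]
contact_force: [0.4, -0.1, -0.9]
grip_width: 0.0399
```

```bash
python3 -c "
from h import *
where();go([0,80,87],122)"
```

```text
t 1.725 enc mm [ -0.7  80.1 158.7] jaw 121.9 z [-0.002 -0.003 -1.   ] F [ 0.4  0.1 -0.9] w 0.0399 q [-0.33  0.45  0.11  1.79 -0.06  0.91  1.59]
k 0 shift [-0.8 -0.4 71.7] turn [-0.001 -0.004 -0.002]
k 180 shift [-0.8 -0.4 71.7] turn [-6.00e-03  2.00e-03  3.14e+00]
```

Descend, then close.

play_rows --deltas '[[40,[-0.8,-0.4,30],[0,0,0]],[40,[-0.8,-0.4,55],[0,0,0]],[40,[-0.8,-0.4,71],[0,0,0]],[40,[-0.8,-0.4,71],[0,0,0]],[0,[-0.8,-0.4,71],[0,0,0]],[0,[-0.8,-0.4,71],[0,0,0]],[0,[-0.8,-0.4,71],[0,0,0]],[0,[-0.8,-0.4,71],[0,0,0]]]'

```text
clock: 2.72
tcp_pos: [0.6055, 0.0828, 0.0888]
orientation: [0.328, -3.123, 0.003]
contact_force: [-0.1, -3.5, 6.5]
grip_width: 0.0073
```

```bash
python3 -c "
from h import *
where()
ims=[]
for n in('scene','top'):
    im,d=r.grab_frame(n); u,v=proj(n,RE.apply([0,.08,.1])+Eo).astype(int); ims.append(cv2.resize(im[v-45:v+45,u-60:u+60,::-1],(400,300),interpolation=cv2.INTER_CUBIC))
cv2.imwrite('pics/grip.png',np.hstack(ims))"
```

```text
t 2.725 enc mm [ 1.1 79.6 88.8] jaw 121.9 z [-0.    -0.002 -1.   ] F [ 1.1 -3.3  6.5] w 0.0073 q [-0.32  0.54  0.1   1.83 -0.07  0.78  1.61]
```

View pics/grip.png

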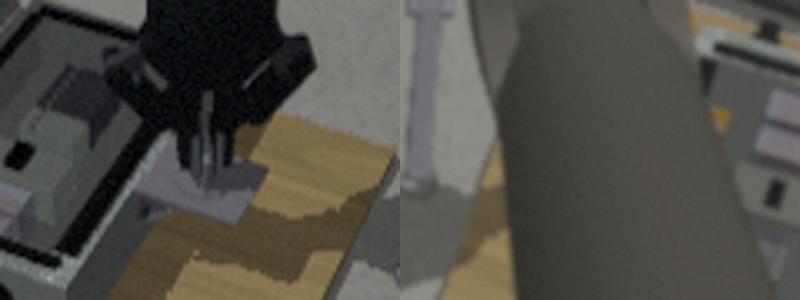

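The left crop shows the loop pinched between the pads, with an opening of 7.3 mm. Now the turn.

play_rows --deltas '[[0,[0,0,0],[0,0,-0.15]],[0,[0,0,0],[0,0,-0.3]],[0,[0,0,0],[0,0,-0.45]],[0,[0,0,0],[0,0,-0.6]],[0,[0,0,0],[0,0,-0.75]],[0,[0,0,0],[0,0,-0.9]],[0,[0,0,0],[0,0,-1.015]],[0,[0,0,0],[0,0,-1.015]]]'

```text
clock: 3.82
tcp_pos: [0.6048, 0.0835, 0.0889]
orientation: [1.803, -2.569, -0.001]
contact_force: [-3.2, 2.0, 3.4]
grip_width: 0.0067
```

```bash
python3 -c "
from h import *
where()"
```

```text
t 3.825 enc mm [ 0.2 80.  88.9] jaw 180.0 z [-0.002 -0.002 -1.   ] F [-3.7  0.8  3.4] w 0.0067 q [-0.12  0.54 -0.15  1.82  0.11  0.79  2.46]
```

play_rows --deltas '[[40,[0,0,0],[0,0,0]],[40,[0,0,0],[0,0,0]],[40,[0,0,0],[0,0,0]],[40,[0,0,-40],[0,0,0]],[40,[0,0,-90],[0,0,0]],[40,[0,0,-140],[0,0,0]],[40,[0,0,-190],[0,0,0]],[40,[0,0,-240],[0,0,0]]]'

```text
clock: 4.82
tcp_pos: [0.6052, 0.0837, 0.3307]
orientation: [1.803, -2.57, -0.0]
contact_force: [0.7, 1.0, -0.1]
grip_width: 0.0398
```

```bash
python3 - <<'E'
from h import *
where()
go([140,80,350],90);go([140,-160,350],90)
im,d=r.grab_frame('scene');Q=cloud('scene',d)
cv2.imwrite('pics/s1.png',im[...,::-1])
q=RE.inv().apply(Q.reshape(-1,3)-Eo).reshape(Q.shape)*1000
m=(d>0)&(abs(q[...,0])<35)&(q[...,1]>55)&(q[...,1]<110)&(q[...,2]>90)&(q[...,2]<125)
a=q[m];v=np.linalg.svd(a[:,:2]-a[:,:2].mean(0))[2][0];print(len(a),a.mean(0),np.ptp(a,0),np.degrees(np.arctan2(v[1],v[0])))
for lo,hi in((60,75),(75,85),(85,100)):print(np.median(a[(a[:,1]>lo)&(a[:,1]<hi)],0))
E
```

```text
t 4.825 enc mm [  0.6  80.3 330.7] jaw 179.9 z [-0.002 -0.002 -1.   ] F [ 0.3  1.1 -0.1] w 0.0398 q [-0.11  0.31 -0.17  1.58  0.05  1.26  2.51]
k 0 shift [   0.2 -139.4  -19.5] turn [-0.    -0.003  1.57 ]
k 180 shift [   0.2 -139.4  -19.5] turn [ 0.003 -0.    -1.572]
k 0 shift [ 240.2 -139.6  -19.1] turn [-0.    -0.003  1.57 ]
k 180 shift [ 240.2 -139.6  -19.1] turn [ 0.003 -0.    -1.572]
95 [  1.58889378  81.51902559 106.34914347] [ 8.01368603 31.3722365  27.08203725] 90.71047791565483
[  2.08597325  69.67782151 102.39783814]
[  1.26757919  80.63258142 115.32426512]
[  1.88867453  91.96501411 106.85534979]
```

The loop now measures 90.7° in the enclosure frame, so it's in line. Next I go behind the cover at x=+90 with the fingers shut.

play_rows --deltas '[[40,[0,-30,-20],[0,0,0.17]],[0,[0,-60,-30],[0,0,0.34]],[0,[0,-90,-30],[0,0,0.51]],[0,[40,-90,-30],[0,0,0.68]],[0,[85,-90,-30],[0,0,0.85]],[0,[130,-90,-30],[0,0,1.02]],[0,[175,-90,-30],[0,0,1.19]],[0,[215,-90,-30],[0,0,1.36]]]'

```text
clock: 5.88
tcp_pos: [0.6185, -0.1503, 0.3681]
orientation: [0.225, 3.125, 0.002]
contact_force: [0.0, 0.5, -0.8]
grip_width: 0.0001
```

```bash
python3 -c "
from h import *
where();go([90,-165,350],90);go([90,-165,235],90)"
```

```text
t 5.875 enc mm [  92.5 -135.2  368.1] jaw 101.6 z [ 0.008  0.004 -1.   ] F [-0.2  0.5 -0.8] w 0.0001 q [ 0.02  0.32  0.16  1.49 -0.06  1.33  1.61]
k 0 shift [  8.6 -28.7  18. ] turn [0.003 0.008 0.203]
k 180 shift [  8.6 -28.7  18. ] turn [-0.012  0.004 -2.939]
k 0 shift [  9.6 -29.  133. ] turn [0.003 0.008 0.203]
k 180 shift [  9.6 -29.  133. ] turn [-0.012  0.004 -2.939]
```

play_rows --deltas '[[0,[4,-15,5],[0.003,0.008,0.15]],[0,[9,-29,10],[0.003,0.008,0.2]],[0,[9,-29,40],[0.003,0.008,0.203]],[0,[9,-29,75],[0.003,0.008,0.203]],[0,[9.6,-29,110],[0.003,0.008,0.203]],[0,[9.6,-29,133],[0.003,0.008,0.203]],[0,[9.6,-29,133],[0.003,0.008,0.203]]]'

```text
clock: 6.75
tcp_pos: [0.6048, -0.1765, 0.2329]
orientation: [-0.538, -3.091, -0.0]
contact_force: [0.2, -0.4, -0.3]
grip_width: 0.0002
```

```bash
python3 - <<'E'
from h import *
where()
for th in np.arange(1.5,-.01,-.1):
    y=-115+150*np.cos(th)-4*np.sin(th)-14; z=82+150*np.sin(th)+4*np.cos(th)
    print(round(th,2)); go([90,y,z],90)
im,d=r.grab_frame('scene'); cv2.imwrite('pics/s2.png',cv2.resize(im[20:280,140:440,::-1],None,fx=2,fy=2))
E
```

```text
t 6.75 enc mm [  88.5 -164.6  232.9] jaw 90.1 z [-0.004 -0.    -1.   ] F [ 0.4 -0.3 -0.3] w 0.0002 q [ 0.04  0.41  0.19  1.67 -0.09  1.07  1.49]
1.5
k 0 shift [-1.6 42.2  0.9] turn [-0.    -0.004  0.002]
k 180 shift [-1.6 42.2  0.9] turn [ 6.00e-03 -1.00e-03 -3.14e+00]
1.4
k 0 shift [-1.6 57.1  2.3] turn [-0.    -0.004  0.002]
k 180 shift [-1.6 57.1  2.3] turn [ 6.00e-03 -1.00e-03 -3.14e+00]
1.3
k 0 shift [-1.6 71.8  5.2] turn [-0.    -0.004  0.002]
k 180 shift [-1.6 71.8  5.2] turn [ 6.00e-03 -1.00e-03 -3.14e+00]
1.2
k 0 shift [-1.7 86.2  9.6] turn [-0.    -0.004  0.002]
k 180 shift [-1.7 86.2  9.6] turn [ 6.00e-03 -1.00e-03 -3.14e+00]
1.1
k 0 shift [ -1.7 100.   15.3] turn [-0.    -0.004  0.002]
k 180 shift [ -1.7 100.   15.3] turn [ 6.00e-03 -1.00e-03 -3.14e+00]
1.0
k 0 shift [ -1.8 113.2  22.4] turn [-0.    -0.004  0.002]
k 180 shift [ -1.8 113.2  22.4] turn [ 6.00e-03 -1.00e-03 -3.14e+00]
0.9
k 0 shift [ -1.8 125.7  30.8] turn [-0.    -0.004  0.002]
k 180 shift [ -1.8 125.7  30.8] turn [ 6.00e-03 -1.00e-03 -3.14e+00]
0.8
k 0 shift [ -1.9 137.2  40.4] turn [-0.    -0.004  0.002]

[... 417 characters left out ...]
  75.4] turn [ 6.00e-03 -1.00e-03 -3.14e+00]
0.4
k 0 shift [ -2.1 172.2  88.7] turn [-0.    -0.004  0.002]
k 180 shift [ -2.1 172.2  88.7] turn [ 6.00e-03 -1.00e-03 -3.14e+00]
0.3
k 0 shift [ -2.2 177.7 102.6] turn [-0.    -0.004  0.002]
k 180 shift [ -2.2 177.7 102.6] turn [ 6.00e-03 -1.00e-03 -3.14e+00]
0.2
k 0 shift [ -2.3 181.8 117.1] turn [-0.    -0.004  0.002]
k 180 shift [ -2.3 181.8 117.1] turn [ 6.00e-03 -1.00e-03 -3.14e+00]
0.1
k 0 shift [ -2.3 184.5 131.8] turn [-0.    -0.004  0.002]
k 180 shift [ -2.3 184.5 131.8] turn [ 6.00e-03 -1.00e-03 -3.14e+00]
-0.0
k 0 shift [ -2.4 185.6 146.8] turn [-0.    -0.004  0.002]
k 180 shift [ -2.4 185.6 146.8] turn [ 6.00e-03 -1.00e-03 -3.14e+00]
```

View pics/s2.png

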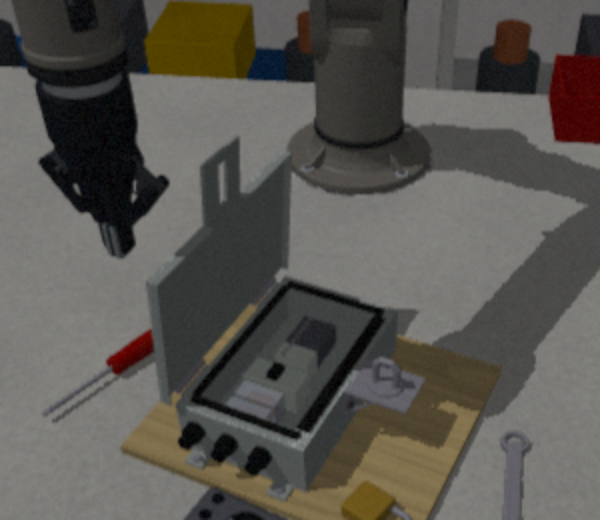

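The gripper stands clear behind the cover, with the fingertip at (118,250). The eye at (385,375) is seen in line with the box. Next I push the cover along its arc.

play_rows --deltas '[[0,[0,25,0],[0,0,0]],[0,[-1.6,42,1],[0,0,0]],[0,[-1.6,57,2],[0,0,0]],[0,[-1.6,72,5],[0,0,0]],[0,[-1.7,86,10],[0,0,0]],[0,[-1.7,100,15],[0,0,0]],[0,[-1.8,113,22],[0,0,0]],[0,[-1.8,126,31],[0,0,0]]]'

```text
clock: 7.8
tcp_pos: [0.6504, -0.0579, 0.203]
orientation: [-0.539, -3.094, -0.001]
contact_force: [0.5, -0.9, 2.9]
grip_width: -0.0002
```

```bash
cat > c.py <<'E'
from h import *
where()
im,d=r.grab_frame('scene');Q=cloud('scene',d)
q=RE.inv().apply(Q.reshape(-1,3)-Eo).reshape(Q.shape)*1000
# cover points: far (-x) side, above frame
m=(d>0)&(q[...,0]>-115)&(q[...,0]<-40)&(q[...,1]>-118)&(q[...,1]<70)&(q[...,2]>84)
a=q[m];R_=np.hypot(a[:,1]+115,a[:,2]-82);s=(R_>60)&(R_<165)
print('cover ang',np.median(np.arctan2(a[s,2]-82,a[s,1]+115)).round(3),s.sum())
for th in (.8,.7,.6,.5,.4,.3,.2,.1,0):
    print(th); go([90,-115+150*np.cos(th)-4*np.sin(th)-14,82+150*np.sin(th)+4*np.cos(th)],90)
E
python3 c.py | grep -v "k 180"
```

```text
t 7.8 enc mm [ 91.1 -37.5 203. ] jaw 90.1 z [-0.001  0.    -1.   ] F [ 0.8 -0.7  2.9] w -0.0002 q [-0.12  0.47  0.15  1.65 -0.08  1.03  1.29]
cover ang 0.473 156
0.8
k 0 shift [0.1 7.8 9.1] turn [ 0.001 -0.003  0.004]
0.7
k 0 shift [-0.  18.3 19.8] turn [ 0.001 -0.003  0.004]
0.6
k 0 shift [-0.1 27.6 31.5] turn [ 0.001 -0.003  0.004]
0.5
k 0 shift [-0.2 35.8 44.1] turn [ 0.001 -0.003  0.004]
0.4
k 0 shift [-0.2 42.7 57.4] turn [ 0.001 -0.003  0.004]
0.3
k 0 shift [-0.3 48.2 71.3] turn [ 0.001 -0.003  0.004]
0.2
k 0 shift [-0.4 52.3 85.8] turn [ 0.001 -0.003  0.004]
0.1
k 0 shift [ -0.4  54.9 100.5] turn [ 0.001 -0.003  0.004]
0
k 0 shift [ -0.5  56.  115.5] turn [ 0.001 -0.003  0.004]
```

play_rows --deltas '[[0,[0,8,9],[0,0,0]],[0,[0,18,20],[0,0,0]],[0,[0,28,31],[0,0,0]],[0,[0,36,44],[0,0,0]],[0,[0,43,57],[0,0,0]],[0,[0,48,71],[0,0,0]],[0,[0,50,80],[0,0,0]],[0,[0,50,80],[0,0,0]]]'

```text
clock: 8.85
tcp_pos: [0.6659, -0.0081, 0.1202]
orientation: [-0.534, -3.091, -0.001]
contact_force: [-0.3, 0.0, 0.5]
grip_width: -0.0003
```

```bash
python3 c.py | grep -v "k 180"; python3 - <<'E'
from h import *
im,d=r.grab_frame('scene'); cv2.imwrite('pics/s3.png',cv2.resize(im[100:300,180:420,::-1],None,fx=2.5,fy=2.5))
E
```

```text
t 8.85 enc mm [ 88.8  14.6 120.2] jaw 90.2 z [-0.005 -0.    -1.   ] F [-0.3 -0.1  0.5] w -0.0003 q [-0.17  0.58  0.13  1.67 -0.09  0.9   1.22]
cover ang 0.266 623
0.8
k 0 shift [ -0.2 -41.8 -71.5] turn [ 0.    -0.004  0.004]
0.7
k 0 shift [ -0.3 -31.3 -60.8] turn [ 0.    -0.004  0.004]
0.6
k 0 shift [ -0.4 -21.9 -49.1] turn [ 0.    -0.004  0.004]
0.5
k 0 shift [ -0.5 -13.7 -36.5] turn [ 0.    -0.004  0.004]
0.4
k 0 shift [ -0.6  -6.9 -23.2] turn [ 0.    -0.004  0.004]
0.3
k 0 shift [-0.7 -1.4 -9.2] turn [ 0.    -0.004  0.004]
0.2
k 0 shift [-0.7  2.7  5.2] turn [ 0.    -0.004  0.004]
0.1
k 0 shift [-0.8  5.4 20. ] turn [ 0.    -0.004  0.004]
0
k 0 shift [-0.9  6.5 34.9] turn [ 0.    -0.004  0.004]
```

View pics/s3.png

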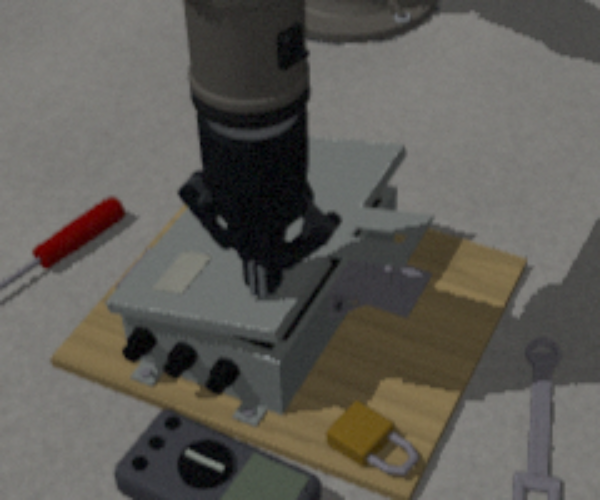

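The cover is at about 0.2 rad. The fingertip at (260,285) is on the plate, and the tongue at (400,220) is over the eye. Now I press down gradually above the seal.

play_rows --deltas '[[0,[0,3,6],[0,0,0]],[0,[0,6,13],[0,0,0]],[0,[0,9,20],[0,0,0]],[0,[0,10,26],[0,0,0]],[0,[0,10,30],[0,0,0]],[0,[0,10,33],[0,0,0]],[0,[0,10,34],[0,0,0]],[0,[0,10,34],[0,0,0]]]'

```text
clock: 9.95
tcp_pos: [0.67, 0.0017, 0.0884]
orientation: [-0.535, -3.093, -0.003]
contact_force: [-4.2, 1.3, 8.2]
grip_width: -0.0002
```

```bash
python3 -c "
from h import *
where()"
```

```text
t 9.95 enc mm [89.3 25.2 88.4] jaw 90.2 z [-0.003  0.002 -1.   ] F [-4.3 -0.2  8.2] w -0.0002 q [-0.18  0.62  0.12  1.68 -0.1   0.85  1.21]
```

play_rows --deltas '[[0,[0,0,2],[0,0,0]],[0,[0,0,4],[0,0,0]],[0,[0,0,6],[0,0,0]],[0,[0,0,7],[0,0,0]],[0,[0,0,7],[0,0,0]],[0,[0,0,7],[0,0,0]]]'

```text
clock: 10.7
tcp_pos: [0.6701, 0.0017, 0.0858]
orientation: [-0.535, -3.093, -0.005]
contact_force: [-13.5, 0.2, 31.4]
grip_width: -0.0
```

```bash
python3 -c "
from h import *
where()"
```

```text
t 10.7 enc mm [89.4 25.3 85.8] jaw 90.2 z [-0.003  0.003 -1.   ] F [-12.7  -4.4  31.4] w -0.0 q [-0.18  0.62  0.12  1.69 -0.1   0.84  1.22]
```

The force is 31 N and the tip is at z = 85.8 mm, against an expected 86 mm at home. I verify with the cameras.

```bash
python3 - <<'E'
from h import *
where(); ims=[]
for n in('scene','top'):
    im,d=r.grab_frame(n); Q=cloud(n,d)
    q=RE.inv().apply(Q.reshape(-1,3)-Eo).reshape(Q.shape)*1000
    for nm,x0,x1,y0,y1 in(('near',-115,-50,-90,-60),('plate',-115,-45,-40,40),('edge',-115,-45,30,45),('tongue',-28,-10,60,112),('eye',-4,4,66,94)):
        m=(d>0)&(q[...,0]>x0)&(q[...,0]<x1)&(q[...,1]>y0)&(q[...,1]<y1)&(q[...,2]>60)&(q[...,2]<125)
        if m.sum()>3: print(n,nm,m.sum(),'z med/max',np.median(q[m][:,2]).round(1),q[m][:,2].max().round(1))
    u,v=proj(n,RE.apply([0,.06,.1])+Eo).astype(int); ims.append(cv2.resize(im[v-45:v+45,u-60:u+60,::-1],(400,300),interpolation=cv2.INTER_CUBIC))
    m=(d>0)&(abs(q[...,0])<12)&(q[...,1]>60)&(q[...,1]<100)&(q[...,2]>92)&(q[...,2]<122)
    a=q[m][:,:2]
    if len(a)>5: w=np.linalg.svd(a-a.mean(0))[2][0];print('eye ang',np.degrees(np.arctan2(w[1],w[0])),len(a),a.mean(0))
cv2.imwrite('pics/end.png',np.hstack(ims))
E
```

```text
t 10.7 enc mm [89.4 25.3 85.8] jaw 90.2 z [-0.003  0.003 -1.   ] F [-12.7  -4.4  31.4] w -0.0 q [-0.18  0.62  0.12  1.69 -0.1   0.84  1.22]
scene plate 481 z med/max 86.4 89.5
scene edge 138 z med/max 86.2 89.0
scene tongue 90 z med/max 86.0 89.6
scene eye 102 z med/max 104.3 118.8
eye ang 91.33233372833924 92 [ 1.46806122 81.68190134]
top plate 762 z med/max 85.3 89.9
top edge 189 z med/max 85.3 89.8
top tongue 161 z med/max 85.5 88.6
top eye 65 z med/max 108.2 116.8
eye ang -88.12008084430377 48 [-3.26629611e-02  7.76746345e+01]
```

View pics/end.png

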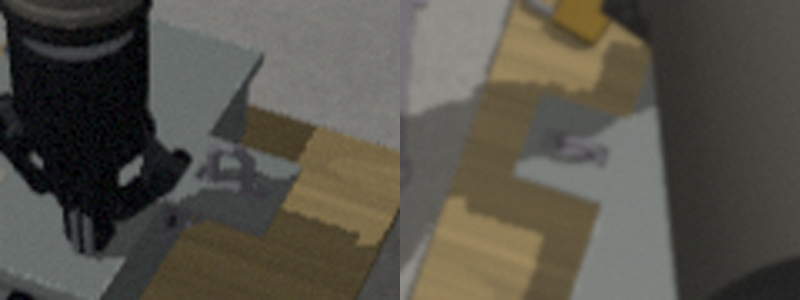

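The cover is flat at z≈86 mm from plate to tongue, and the loop stands through the slot at (230,165) in the left crop. I'm handing in while holding.

```bash
python3 -c "
from h import *
print(r.hand_in());where()"
```

```text
the job is handed in; nothing more can be done
None
the job is handed in; nothing more can be done
```

I turned the padlock eye about 58° into line with the slot, swung the cover down over it, and handed the job in with the shut fingers still pressing the cover home. I don't have a verdict, because the hand-in reports none and no reading was possible after it.

Last checks, just before handing in at about 11 s of the 54 s:
- **Cover:** the outer face was level at z of about 85–86 mm from plate to tongue in both cameras. I expected 86 mm when fully home.
- **Eye:** it was in line within about 2° and stood through the slot, with its top about 31 mm above the cover.
- **Press:** the fingers pushed with about 31 N, and the fingertip was at z = 85.8 mm.
- **Bystanders:** I never moved near the padlock, meter, wrench or screwdriver. I didn't re-measure their positions.

One reading disagreed. During the swing, a camera estimate of the cover angle gave 0.47 rad, while the arm's pose and force implied about 0.9 rad. I put this down to other points mixed into the measurement, and the picture taken next showed the cover where the arm's pose put it.

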